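Lock the sprocket on the stub axle with its push-on cap

ROBOT

A 6-joint arm with a two-finger parallel gripper is mounted at the origin on the work surface. World frame = base frame: x ahead of the robot, y to its left, z up, the work surface at z = 0. Lengths are in mm, angles in rad, forces in N, time in s.
With the tool pointing down it reaches from about 350 to 775 mm from the base axis. Payload 7.3 kg.
Tool frame: the origin (TCP) lies midway between the tips of the shut fingers; the grasp point (between the pads) lies 19 mm behind it (bot.tcp_to_grasp is the distance from the TCP to the grasp point, in mm); z points along the fingers, y is the line along which they close (so a half turn about z gives the same grasp; the last joint's range is limited). The gripper opens to 92 mm and grips with 3 to 60 N. Pads are 19 mm wide; open, the fingers measure 130 mm over their backs; the gripper's body (75 mm by 190 mm) begins 47 mm behind the grasp point.
Start: joints at [1.024, 0.342, 1.524, -0, 1.275, -0.146], TCP at [204.82, 483.421, 206.141] pointing down, gripper open.
Joint ranges: [-2.53, 2.53], [-0.77, 2.02], [0.04, 2.7], [-1, 4.14], [0.28, 2.66], [-3.11, 3.11]. Speed limits (rad/s): [2.57, 2.57, 3.14, 3.14, 3.14, 3.14].

INTERFACE

Orientations are given as [roll, pitch, yaw] about the fixed x, y, z axes, in that order (R = Rz(yaw) Ry(pitch) Rx(roll)).
In Python, from plant import bot, viewer gives the robot as it stands. The module is installed in compiled form; this text tells all that it offers.
- The arm moves only by the shell command python3 -m handwheel 'ROWS'. ROWS is text: rows parted by semicolons, each of 7 numbers parted by spaces: the shift along the tool's x, y, z scaled (see below), then the turn, a rotation vector about the tool's x, y, z scaled (see below), then the opening, from -1 (shut) to 1 (fully open), so that 0 is half open. In form: tx ty tz rx ry rz gripper; .... A call has 1 to 8 rows; each row is the pose to reach, as a shift and turn from the pose commanded when the call began, along the tool's axes at that moment, turning the shorter way round; what a row does not reach only later rows make up. The controller multiplies each number of a shift by 10 cm and each number of a turn by pi rad. A row lasts 1/12 s, in which the tool goes at most 41.7 mm and 7.16 degrees, less where a joint would pass 70% of its speed; a pose out of reach is approached as far as the arm can. A call with a number of a shift or a turn outside -1 to 1 is refused whole. A call with a gripper value outside its range is refused whole. The fingers move at their own pace and stop on an object; the grip force is fixed at half the most. Time passes only in rows, so rows that repeat a pose let the fingers close. It gives the time, the measured TCP pose, the force, the opening and the grip force at its end, in the units of the state.
- bot.get_obs(): the state, without advancing time (a new reading comes with each control period).
- viewer.capture(name): name is "scene" or "top" or "wrist"; returns a dict with "frame" (480x640x3 uint8, red, green, blue), "fov_y" (degrees; the focal length in pixels is half the picture's height over the tangent of half this angle, whatever the lens; pixels are square), "cx", "cy" (the principal point, pixels), "dist_coeffs" ([k1, k2, p1, p2, k3] as OpenCV has them; the pictures are not rectified), "T" (4x4, takes a point from camera to world coordinates). Camera axes: x right, y down, z forward; pixel columns grow to the right and rows downward; lengths in mm; the calibration is good to about 2 mm. A picture is of the moment at which its call begins. There is no depth.
- bot.close_job(): hands the job in; it is judged then, once.
Trained networks look in a picture, given as the dict that the camera call returned (one of the last four; its "shot" number tells which), for a name from the list of things; names that differ only in an ending like _2 or _b are one class to them, and where a whole thing is asked for, a point or a joint stands for the part that bears it (a point fixed in the world has none). Each returns a list of dicts, best first, with "score" (0 to 1); they miss things now and then, are a little off and sometimes report something else, mostly with a low value. They report only what shows in the picture. A call takes as long as a camera call. They do not tell look-alikes from the thing itself.
- viewer.recognise(target, picture): "centre" ([column, row] in pixels, amid what is visible of it).
- viewer.cut_out(target, picture): "pixels" (480x640 bool, what is visible of it) and "centre" ([column, row] in pixels, amid what is visible of it).
The state is a dict: "time": time; "joint_positions": joint angles; "dq": joint speeds; "tau": joint torques, N m; "tool_pos": TCP position; "tcp_rot": TCP orientation; "contact_force": force on the tool from outside, world axes, zero at the start; "moment": the same for the moment, N m; "grip_width": finger opening in mm; "finger_force": force on a finger pad.
Only numpy, scipy, OpenCV 4.12 (cv2) and the standard library are available. Lean on these libraries where they do the work, as an engineer would, in place of code of your own. Each camera call takes 0.05 s, during which the arm holds its last target. There are 200 camera calls.

TASK

Slip the small sprocket, hub upwards as it lies, down over the upright stub axle until it rests on the shoulder, then put the steel axle cap over the shaft end and press it straight down until it sits tight against the hub. Press firmly and feel for the moment it bottoms, but stop there: more than 45 N on the hub cracks it. Let go of both and leave the other things on the bench where they are.

Things in the scene. Friction and masses are not known exactly. Their poses are not given: they have to be found in the camera images.
- axle: Fixed stub axle, grey-painted steel: base plate 120 x 100 mm, 8 mm thick, with a round boss 48 mm across whose flat top (the shoulder) is 38 mm above the bench, and an upright plain bright shaft of 14.5 mm diameter from there up to 71 mm above the bench, its end chamfered over the last 3 mm. The origin is on the shaft's axis at bench height; z is up along the shaft.
- axle_tip (a point): Centre of the shaft's upper end, 71 mm above the bench (33 mm above the shoulder).
- axle_shoulder (a point): Centre of the boss's flat top, 38 mm above the bench, on the shaft's axis.
- sprocket: Loose aluminium sprocket lying hub upwards, about 140 g: toothed disc 92 mm across and 5 mm thick at the bottom, a round hub 40 mm across on it, from 5 to 18 mm above the underside; bore 17 mm right through. Origin at the centre of its underside, z up towards the hub. Seated, its underside is on the shoulder, its hub's top 56 mm above the bench, and the shaft stands 15 mm out of the hub.
- cap: Loose steel axle cap (closed push nut) standing on its brim on the bench, 60 g: a small top hat 28 mm high, brim 40 mm across and 4 mm thick, crown 30 mm across above it, flat closed top. In the underside a blind toothed bore, 13 mm wide, 20 mm deep; the teeth spring open over the shaft. Origin at the centre of its underside, z up. Pressed home its underside is 56 mm above the bench.
- cap_top (a point): Centre of the cap's flat top, 28 mm above its underside. Set on the shaft by its own weight the cap stops some 10 mm above the hub; from there the teeth's bite resists the push with about 5 to 15 N, all the way down. When the brim meets the hub the force climbs steeply. Hard home means over 8 N on the hub beyond the bite: 20 to 28 N of push in all is right; over 45 N on the hub cracks it.
- piston: Bystander: upright steel piston, 52 mm across, 54 mm high, origin under its centre.
- pliers: Bystander: needle-nose pliers lying flat, 160 mm long, 12 mm thick, origin at the rivet.
- jar: Bystander: closed glass jar of screws, 70 mm across, 96 mm high, origin under its centre.
- bearing: Bystander: dark steel bearing ring lying flat, 52 mm across, 24 mm hole, 15 mm high, origin under its centre.
- wrench: Bystander: open-end wrench lying flat, 170 mm long, origin near its middle.
Not all that is in view belongs to the job. There is more than one size of the sprocket; the job needs the largest. Leave any purple look-alike of the cap alone.

How it is judged (in metres and radians):
On the way, in this order (a step that is already met when the one before it is completed fails the run):
1. the sprocket lies flat on the shoulder with the shaft through its bore (z of sprocket in the frame of axle between 0.036 and 0.0395 m and horizontal distance between sprocket and axle below 0.003 m and angle between sprocket's own z axis and vertical below 0.06 rad), for 0.2 s.
2. the cap is on the shaft, down on the hub, and bears on it with more than 8 N (all of step 1 and z of cap in the frame of sprocket between 0.016 and 0.0195 m and horizontal distance between cap and axle below 0.0025 m and angle between cap's own z axis and vertical below 0.08 rad and contact force between cap and sprocket above 8 N), for 0.1 s.
At the end, for the whole second after the job is handed in: The sprocket rests on the shoulder (underside within 1.5 mm, 3 mm of the axis, flat within 0.06 rad); the cap's underside is within 1.5 mm of the hub's top, within 2.5 mm of the axis and upright within 0.08 rad; both are at rest and let go (all of step 1 and z of cap in the frame of sprocket between 0.016 and 0.0195 m and horizontal distance between cap and axle below 0.0025 m and angle between cap's own z axis and vertical below 0.08 rad and linear speed of each of cap, sprocket below 0.02 m/s); the robot touches nothing.
It fails at once if more than 45 N between the cap and the sprocket (contact force between cap and sprocket above 45 N).
It fails at once if more than 60 N of the cap or sprocket on the axle (rammed on askew) (contact force between any of cap, sprocket and axle above 60 N).
It fails at once if a bystander pushed more than 30 mm (distance of any of piston, pliers, jar, bearing, wrench from where it was at the start of the episode above 0.03 m).
It fails at once if the jar or the piston tipped (angle between any of jar, piston's own z axis and vertical above 0.35 rad).
It also fails if it takes over 67 s, if anything falls off the work surface, if the arm or the gripper's body presses on something with over 40 N, if the wrist force passes 120 N, or if a joint passes its speed limit or range.

## Working session

There is one attempt and no reset: what is moved stays moved. The work goes in short steps, Python scripts to look and compute and a shell command to move; the robot and the scene stay as the last step left them, time stands still between calls to the robot, and variables do not carry over. Pictures are saved under pics/ and viewed, at most 10 in all, crops included, and the job is handed in when it is done.

```bash
mkdir -p pics
cat > h.py <<'E'
import numpy as np, cv2
from plant import bot, viewer
def K(p):
    f=240/np.tan(np.radians(p["fov_y"])/2); return np.array([[f,0,p["cx"]],[0,f,p["cy"]],[0,0,1.]])
def ray(p,uv,z):
    n=cv2.undistortPoints(np.array([[uv]],float),K(p),np.array(p["dist_coeffs"],float))[0,0]
    T=np.array(p["T"]); d=T[:3,:3]@[n[0],n[1],1]; o=T[:3,3]; return o+d*(z-o[2])/d[2]
def proj(p,P):
    T=np.linalg.inv(np.array(p["T"])); r=cv2.Rodrigues(T[:3,:3])[0]
    return cv2.projectPoints(np.array(P,float).reshape(-1,1,3),r,T[:3,3],K(p),np.array(p["dist_coeffs"],float))[0][:,0]
def save(p,n,box=None,s=1):
    f=p["frame"][:,:,::-1]
    if box: f=f[box[1]:box[3],box[0]:box[2]]
    cv2.imwrite("pics/"+n,cv2.resize(f,None,fx=s,fy=s,interpolation=cv2.INTER_CUBIC))
H=dict(axle=20,sprocket=8,cap=14,piston=27,pliers=6,jar=48,bearing=8,wrench=4)
E
python3 - <<'E'
from h import *
for n in("top","scene"):
    p=viewer.capture(n); save(p,n+"1.png"); print(n,np.round(p["T"],2).tolist(),p["fov_y"])
    for t in H:
        for r in viewer.cut_out(t,p)[:4]: print(t,round(r["score"],2),np.round(r["centre"]),r["pixels"].sum(),ray(p,r["centre"],H[t]).round())
o=bot.get_obs();print(o["tool_pos"],o["tcp_rot"],o["contact_force"],o["grip_width"],o["time"],bot.tcp_to_grasp)
E
```

```text
top [[-0.02, -0.99, 0.12, 442.45], [-1.0, 0.02, 0.03, -62.68], [-0.03, -0.12, -0.99, 1024.24], [0.0, 0.0, 0.0, 1.0]] 48.50745472482514
axle 0.88 [331. 262.] 3180 [528. -39.  20.]
axle 0.74 [251. 354.] 709 [360. 114.  20.]
sprocket 0.78 [188. 350.] 803 [369. 236.   8.]
sprocket 0.59 [189. 290.] 1505 [483. 236.   8.]
sprocket 0.57 [196. 228.] 707 [603. 223.   8.]
cap 0.86 [414. 280.] 311 [ 491. -196.   14.]
cap 0.56 [423. 241.] 321 [ 566. -216.   14.]
piston 0.87 [252. 353.] 754 [363. 111.  27.]
pliers 0.76 [343. 173.] 896 [705. -66.   6.]
jar 0.76 [503. 164.] 1645 [ 703. -367.   48.]
wrench 0.77 [369. 352.] 1028 [ 357. -108.    4.]
wrench 0.15 [249. 354.] 751 [359. 119.   4.]
scene [[-0.13, 0.72, -0.68, 1124.31], [0.99, 0.08, -0.1, 21.51], [-0.02, -0.68, -0.73, 722.56], [0.0, 0.0, 0.0, 1.0]] 50.12184101577645
axle 0.73 [330. 271.] 2915 [546. -37.  20.]
sprocket 0.81 [475. 220.] 440 [373. 235.   8.]
sprocket 0.76 [479. 265.] 1289 [490. 234.   8.]
sprocket 0.65 [481. 318.] 751 [610. 227.   8.]
cap 0.6 [227. 276.] 413 [ 574. -219.   14.]
cap 0.57 [245. 247.] 345 [ 501. -201.   14.]
piston 0.82 [411. 206.] 874 [366. 106.  27.]
piston 0.51 [226. 275.] 401 [ 582. -216.   27.]
pliers 0.72 [299. 361.] 1228 [723. -66.   6.]
pliers 0.25 [124. 319.] 2611 [ 682. -376.    6.]
jar 0.57 [124. 322.] 2625 [ 714. -350.   48.]
bearing 0.64 [447. 368.] 801 [710. 166.   8.]
wrench 0.83 [304. 204.] 775 [ 359. -110.    4.]
wrench 0.34 [228. 274.] 422 [ 561. -221.    4.]
[204.82400772 483.40625143 206.14216767] [3.1415153e+00 1.9247547e-05 2.7408215e+00] [-0.06916189 -0.74870273  0.43487783] 92.12735567291257 0.9 18.8
```

View pics/top1.png

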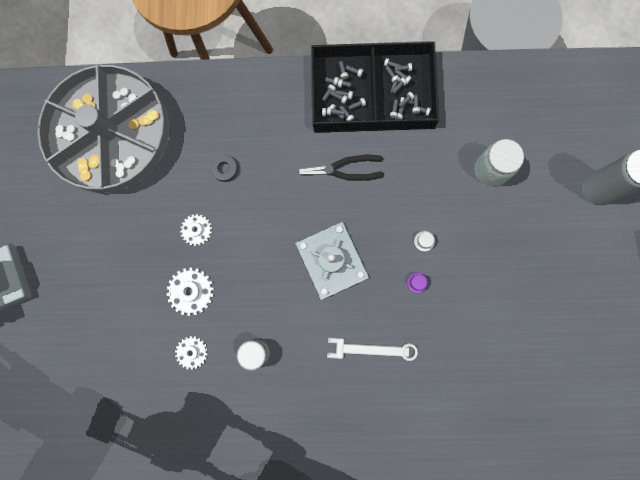

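Run:
```python
import cv2,numpy as np
a=cv2.imread("pics/top1.png")
x=[cv2.resize(a[200:400,150:300],None,fx=3,fy=3,interpolation=2)[:600,:400],cv2.resize(a[210:310,375:441],None,fx=6,fy=6,interpolation=2)]
cv2.imwrite("pics/crop1.png",np.hstack(x))
```

```text
(no output)
```

View pics/crop1.png

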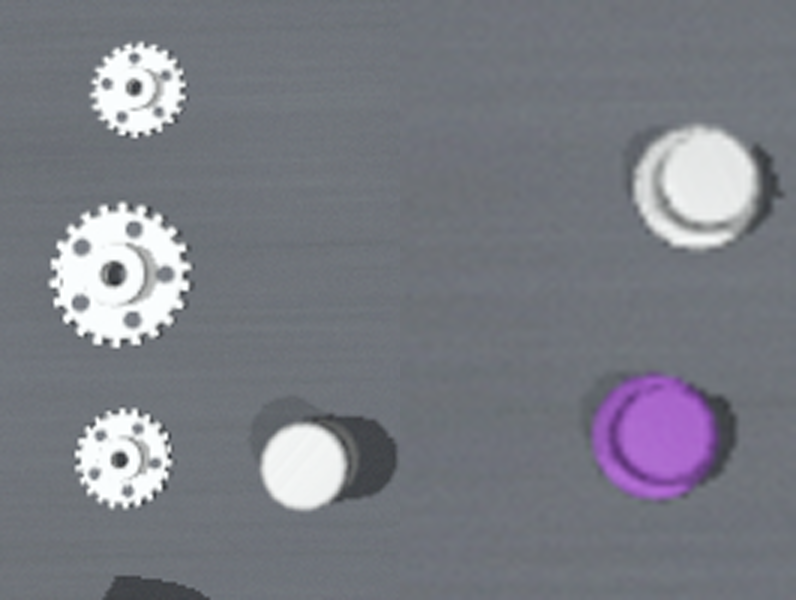

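Sprocket candidates are (196,228) small, (188,350) small and (189,290), which is clearly the largest, so I choose that one. It lies at about (486,235) mm. For the cap, (424,241) is steel and (417,281) is the purple look-alike, so I choose (424,241), at about (570,-217). The axle is at (331,262). Now I'll move over the sprocket.

```bash
for i in 1 2 3; do :; done
python3 -m handwheel '-0.4 -0.13 0 0 0 0 1; -0.8 -0.26 0 0 0 0 1; -1 -0.34 0 0 0 0 1; -1 -0.34 0 0 0 0 1' | tail -1
python3 -m handwheel '-0.4 -0.13 0 0 0 0 1; -0.8 -0.26 0 0 0 0 1; -1 -0.34 0 0 0 0 1; -1 -0.34 0 0 0 0 1'| tail -1
python3 -m handwheel '-0.4 -0.13 0 0 0 0 1; -0.8 -0.26 0 0 0 0 1; -1 -0.34 0 0 0 0 1; -1 -0.34 0 0 0 0 1'| tail -1
python3 -m handwheel '-0.3 -0.1 0.2 0 0 0 1; -0.5 -0.2 0.4 0 0 0 1; -0.5 -0.2 0.4 0 0 0 1; -0.5 -0.2 0.4 0 0 0 1'| tail -1
cat >> h.py <<'E'
def go(P):
    o=bot.get_obs(); y=o["tcp_rot"][2]; d=np.array(P)-o["tool_pos"]
    print("t",o["time"],"tcp",o["tool_pos"].round(1),"rot",np.round(o["tcp_rot"],4),"F",np.round(o["contact_force"],1),"w",round(float(o["grip_width"]),1))
    print("rows:",np.round(np.array([d[0]*np.cos(y)+d[1]*np.sin(y), d[0]*np.sin(y)-d[1]*np.cos(y), -d[2]])/100,4))
E
python3 - <<'E'
from h import *
p=viewer.capture("wrist"); save(p,"w1.png"); print(np.round(p["T"],2).tolist())
for t in("sprocket",):
    for r in viewer.cut_out(t,p)[:4]: print(t,round(r["score"],2),np.round(r["centre"]),r["pixels"].sum(),ray(p,r["centre"],8).round(1))
go((485,235,120))
E
```

```text
finger_force: 0.0
finger_force: 0.0
finger_force: 0.0
finger_force: 0.0
[[0.39, 0.88, 0.26, 406.88], [0.92, -0.37, -0.11, 266.18], [-0.0, 0.29, -0.96, 344.11], [0.0, 0.0, 0.0, 1.0]]
sprocket 0.98 [323. 208.] 5335 [474. 240.   8.]
sprocket 0.92 [355. 304.] 1315 [589.  230.5   8. ]
sprocket 0.74 [276. 101.] 3177 [362.5 240.    8. ]
t 2.3333 tcp [478.9 235.9 166.7] rot [ 3.1407e+00 -2.0000e-04  2.7415e+00] F [0.3 0.3 1. ] w 91.5
rows: [-0.0601  0.0157  0.4669]
```

View pics/w1.png

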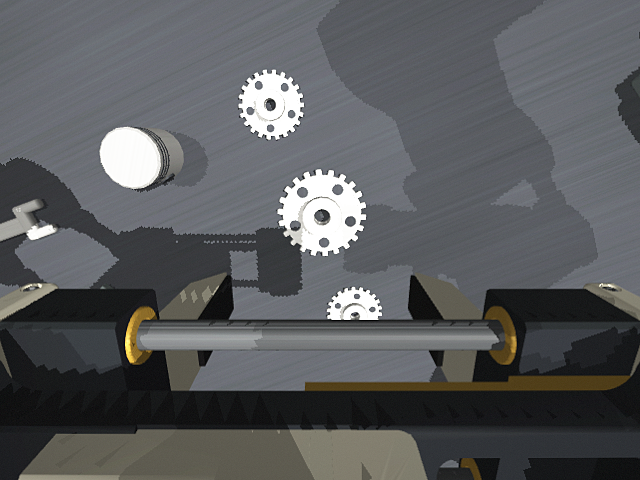

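The wrist view shows the big sprocket centred at (322,213), with its bore at (322,216). I'll measure it properly by matching hull centroids against a model.

```bash
cat >> h.py <<'E'
from scipy.optimize import least_squares
S=dict(sprocket=[(0,46),(5,46),(18,20)],cap=[(0,20),(4,20),(28,15)])
def cen(pts):
    m=cv2.moments(cv2.convexHull(np.array(pts,np.float32).reshape(-1,1,2))); return np.array([m["m10"],m["m01"]])/m["m00"],m["m00"]
def loc(p,name,near,z0=0,discs=None,mask=None):
    """xy of an upright stack of discs from hull centroid of mask"""
    if mask is None:
        rs=viewer.cut_out(name,p)
        if not rs: return None
        near=np.array(near,float); uv=proj(p,[near[0],near[1],z0+10])[0]
        r=min(rs,key=lambda r:np.linalg.norm(np.array(r["centre"])-uv)); mask=r["pixels"]
    ys,xs=np.nonzero(mask); c,a=cen(np.c_[xs,ys])
    t=np.linspace(0,2*np.pi,60)
    f=lambda q:cen(proj(p,np.vstack([np.c_[q[0]+R*np.cos(t),q[1]+R*np.sin(t),0*t+z0+z] for z,R in (discs or S[name])])) )
    s=least_squares(lambda q:f(q)[0]-c,near[:2],diff_step=1e-3)
    return s.x.round(1),"area ratio",round(a/f(s.x)[1],3),"px",c.round(1)
E
python3 - <<'E'
from h import *
for n in("wrist","top","scene"):
    p=viewer.capture(n); print(n,loc(p,"sprocket",(482,237)))
    if n!="wrist": print(loc(p,"cap",(570,-217)))
    if n=="wrist": print(ray(p,(322,216),18))
    if n!="wrist":
        for t in("axle_tip","axle_shoulder"):
            for r in viewer.recognise(t,p)[:2]: print(t,round(r["score"],2),np.round(r["centre"],1),ray(p,r["centre"],71 if "tip" in t else 38).round(1))
        if n=="top": save(p,"ax.png",(280,205,390,315),5)
E
```

```text
wrist (array([480.2, 236.4]), 'area ratio', 0.973, 'px', array([320.5, 211.8]))
[480.22499906 238.00160907  18.        ]
top (array([485.1, 223.1]), 'area ratio', 0.539, 'px', array([196. , 288.5]))
(array([ 566.8, -218.8]), 'area ratio', 0.893, 'px', array([423.9, 240.9]))
axle_tip 0.9 [330.6 262.6] [523.3 -39.9  71. ]
axle_shoulder 0.64 [330.7 258.7] [533.3 -39.5  38. ]
scene (array([479.4, 234.3]), 'area ratio', 0.89, 'px', array([478.6, 263. ]))
(array([ 566.1, -220.3]), 'area ratio', 0.93, 'px', array([227.3, 274.4]))
axle_tip 0.94 [327.4 273.6] [593.2 -36.1  71. ]
axle_shoulder 0.69 [330.  274.2] [567.1 -34.4  38. ]
```

View pics/ax.png

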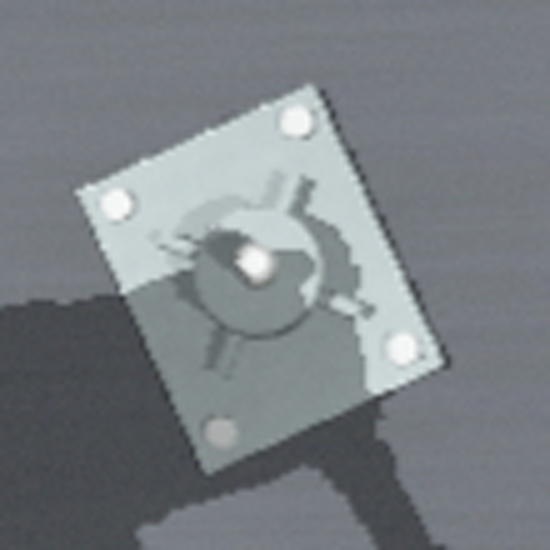

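```bash
python3 -m handwheel '-0.008 0.01 0.4 0 0 0 1; -0.008 0.01 0.8 0 0 0 1; -0.008 0.01 1 0 0 0 1; -0.008 0.01 1 0 0 0 1' | tail -1
python3 -m handwheel '0 0 0.2 0 0 0 0.4; 0 0 0.4 0 0 0 0.1; 0 0 0.57 0 0 0 0; 0 0 0.57 0 0 0 0; 0 0 0.57 0 0 0 0; 0 0 0.57 0 0 0 0'
python3 - <<'E'
from h import *
go((480,236.5,8))
p=viewer.capture("wrist"); save(p,"w2.png"); print(loc(p,"sprocket",(480,236)))
E
```

```text
finger_force: 0.0
time: 3.77
tool_pos: [481.9, 235.6, 10.8]
tcp_rot: [3.14, 0.002, 2.741]
contact_force: [0.6, 0.1, 0.8]
grip_width: 56.3
finger_force: 0.0
t 3.7667 tcp [481.9 235.6  10.8] rot [3.1398e+00 2.0000e-03 2.7407e+00] F [0.6 0.1 0.8] w 56.3
rows: [0.0208 0.0014 0.0284]
(array([477.3, 237.3]), 'area ratio', 0.87, 'px', array([318.9, 258.6]))
```

View pics/w2.png

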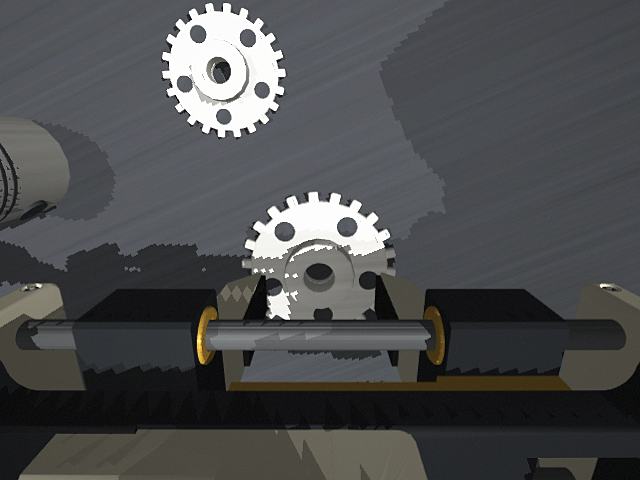

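The sprocket sits between the fingers, with its bore top centred at about (319,272) and its lower rim hidden.

Run:
```python
from h import *
p=viewer.capture("wrist"); g=cv2.cvtColor(p["frame"],7)[245:300,280:360]
print(ray(p,(319.5,272),18))
save(p,"w3.png",(230,180,410,340),4)
t=np.linspace(0,6.28,200)
im=cv2.resize(p["frame"][180:340,230:410,::-1],None,fx=4,fy=4,interpolation=2)
for z,R in((5,46),(18,20),(18,8.5)):
    for u,v in proj(p,np.c_[480+R*np.cos(t),236.5+R*np.sin(t),0*t+z]): cv2.circle(im,(int((u-230+.5)*4),int((v-180+.5)*4)),1,(0,0,255),-1)
cv2.imwrite("pics/w3.png",im); go((480,236.5,7.5))
```

```text
[476.94399837 237.75069499  18.        ]
t 3.9167 tcp [481.6 235.5  10.6] rot [3.1398e+00 2.0000e-03 2.7408e+00] F [-0.5 -0.2  0.3] w 47.3
rows: [0.0186 0.0033 0.0313]
```

View pics/w3.png

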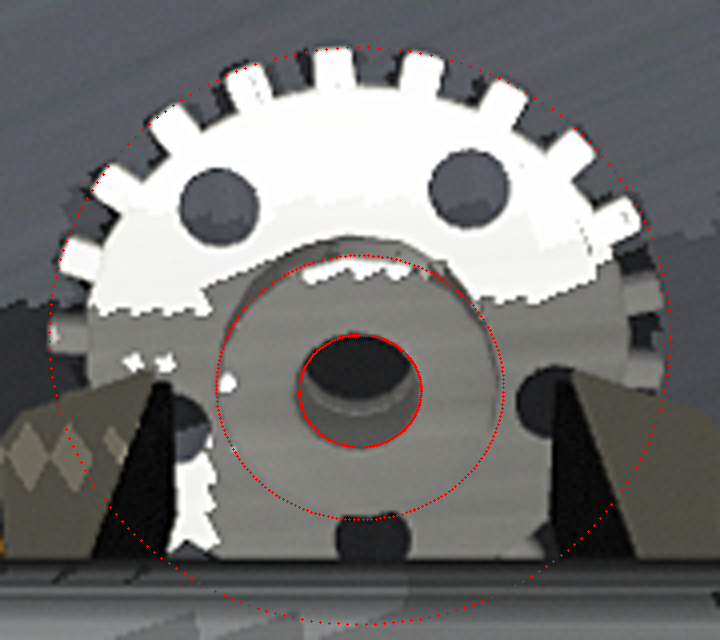

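The overlay at (480, 236.5) fits the rim, hub and bore (bore centre at (319,277)). I'll correct the position, grip the hub and lift.

```bash
python3 -m handwheel '0.02 0.003 0.03 0 0 0 0; 0.02 0.003 0.03 0 0 0 0; 0.02 0.003 0.03 0 0 0 -0.2; 0.02 0.003 0.03 0 0 0 -0.4;0.02 0.003 0.03 0 0 0 -0.6;0.02 0.003 0.03 0 0 0 -0.6;0.02 0.003 0.03 0 0 0 -0.6;0.02 0.003 0.03 0 0 0 -0.6'
python3 -m handwheel '0 0 -0.1 0 0 0 -0.6; 0 0 -0.4 0 0 0 -0.6; 0 0 -0.8 0 0 0 -0.6; 0 0 -1 0 0 0 -0.6; 0 0 -1 0 0 0 -0.6; 0 0 -1 0 0 0 -0.6'
python3 - <<'E'
from h import *
go((480,236.5,108))
E
```

```text
time: 4.58
tool_pos: [478.9, 236.2, 6.1]
tcp_rot: [3.142, 0.0, 2.741]
contact_force: [0.2, -0.2, -0.2]
grip_width: 18.6
finger_force: 0.0
time: 5.08
tool_pos: [479.7, 236.5, 107.9]
tcp_rot: [3.139, 0.003, 2.741]
contact_force: [-0.2, 0.2, -1.2]
grip_width: 18.3
finger_force: 0.0
t 5.0833 tcp [479.7 236.5 107.9] rot [3.1392e+00 2.7000e-03 2.7409e+00] F [-0.2  0.2 -1.2] w 18.3
rows: [-0.003   0.0016 -0.0008]
```

Run:
```python
from h import *
p=viewer.capture("wrist"); save(p,"w4.png")
q=viewer.capture("scene");a=p["frame"][:,:,::-1]; b=cv2.resize(q["frame"][170:330,400:560,::-1],(480,480))
cv2.imwrite("pics/w4.png",cv2.resize(np.hstack([a,b]),(800,343)))
```

```text
(no output)
```

View pics/w4.png

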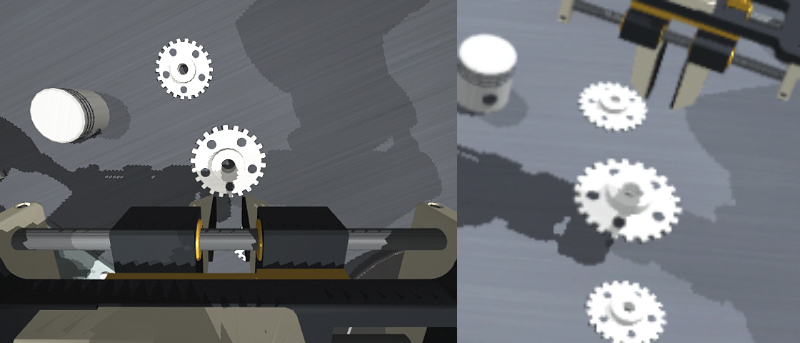

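Run:
```python
from h import *
for n in("wrist","scene","top"):
    p=viewer.capture(n); print(n,loc(p,"sprocket",(480,236)))
    o=bot.get_obs(); print(proj(p,[o["tool_pos"],o["tool_pos"]+[0,0,19]]).round(1))
    if n=="wrist": im=cv2.resize(p["frame"][200:360,240:400,::-1],(600,600))
    if n=="scene":
        im2=p["frame"][:,:,::-1].copy(); c=proj(p,o["tool_pos"])[0].astype(int); cv2.drawMarker(im2,(int(c[0]),int(c[1])),(0,0,255),0,6,1)
        im2=cv2.resize(im2[c[1]-45:c[1]+75,c[0]-20:c[0]+20],(200,600))
cv2.imwrite("pics/w5.png",np.hstack([im,im2]))
```

```text
wrist (array([480.1, 236.4]), 'area ratio', 0.968, 'px', array([321. , 227.8]))
[[319.  275. ]
 [318.9 289.5]]
scene (array([480.5, 234.9]), 'area ratio', 0.838, 'px', array([479. , 263.5]))
[[492.3 223.1]
 [494.9 215.1]]
top (array([365.1, 231.9]), 'area ratio', 0.369, 'px', array([191.1, 351.6]))
[[172.3 290.2]
 [168.8 289.9]]
```

View pics/w5.png

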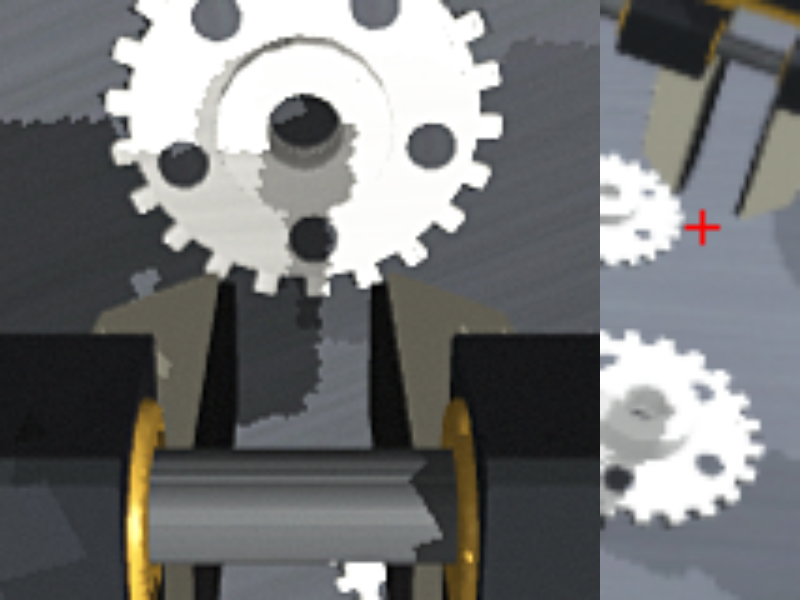

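The sprocket is unmoved at (480.1, 236.4). The fingers closed just above the hub: in both views the fingertips sit about 10 mm higher than the reported TCP. I'll go down again and feel for the disc in small steps.

```bash
python3 -m handwheel '0 0 0 0 0 0 0.2; 0 0 0 0 0 0 0.2; 0 0 0 0 0 0 0.2; 0 0 0.3 0 0 0 0.2; 0 0 0.6 0 0 0 0.2; 0 0 0.9 0 0 0 0.2; 0 0 1 0 0 0 0.2; 0 0 1 0 0 0 0.2'
python3 -m handwheel '0 0 0.015 0 0 0 0.2;0 0 0.03 0 0 0 0.2;0 0 0.03 0 0 0 0.2'
python3 - <<'E'
from h import *
go((480,236.5,5))
for n in("wrist","scene"):
    p=viewer.capture(n)
    if n=="wrist": im=cv2.resize(p["frame"][180:340,230:410,::-1],(540,480))
    else: im=np.hstack([im,cv2.resize(p["frame"][210:300,430:520,::-1],(480,480))])
cv2.imwrite("pics/w6.png",cv2.resize(im,(800,377)))
E
```

```text
time: 6.15
tool_pos: [477.1, 235.6, 3.9]
tcp_rot: [-3.138, -0.004, 2.741]
contact_force: [-0.6, -0.3, 0.4]
grip_width: 54.7
finger_force: 0.0
time: 6.4
tool_pos: [480.0, 236.6, 4.5]
tcp_rot: [3.14, 0.002, 2.741]
contact_force: [-0.2, 0.1, 0.3]
grip_width: 55.3
finger_force: 0.0
t 6.4 tcp [480.  236.6   4.5] rot [3.1397e+00 2.1000e-03 2.7408e+00] F [-0.2  0.1  0.3] w 55.3
rows: [-0.0005 -0.0006 -0.0046]
```

View pics/w6.png

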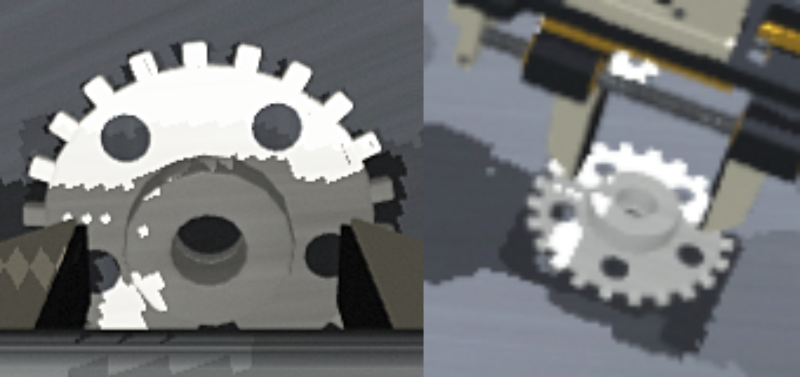

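The pads are still around the hub with no contact. The pad tips are at about (87,222) and (340,225) in the left crop. I'll triangulate the tip height from both views.

Run:
```python
from h import *
w=viewer.capture("wrist"); s=viewer.capture("scene"); o=bot.get_obs()
yv=np.array([np.sin(o["tcp_rot"][2]),-np.cos(o["tcp_rot"][2]),0]); xv=np.array([yv[1],-yv[0],0])*-1
print(o["tool_pos"],o["grip_width"],xv,yv)
uv=np.array([[267,274.3],[374.5,275.6]])
for z in range(0,45,6):
    a,b=ray(w,uv[0],z),ray(w,uv[1],z); m=(a+b)/2-o["tool_pos"]
    print(z,"gap",np.linalg.norm(a-b).round(1),"x",(m@xv).round(1),"y",(m@yv).round(1), "scene px tips",[tuple(proj(s,q)[0].round(1)) for q in(a,b)])
print("seen in scene (466,252),(501,264.5)")
```

```text
[479.41098941 236.39004517   4.02052813] 54.933230862324784 [-0.92074615  0.39016218 -0.        ] [0.39016218 0.92074615 0.        ]
0 gap 63.8 x -1.8 y 1.1 scene px tips [(np.float64(463.6), np.float64(257.8)), (np.float64(496.0), np.float64(270.9))]
6 gap 61.7 x 0.9 y 1.1 scene px tips [(np.float64(465.2), np.float64(255.0)), (np.float64(496.7), np.float64(267.6))]
12 gap 59.6 x 3.5 y 1.1 scene px tips [(np.float64(466.8), np.float64(252.1)), (np.float64(497.3), np.float64(264.3))]
18 gap 57.5 x 6.2 y 1.1 scene px tips [(np.float64(468.4), np.float64(249.2)), (np.float64(498.0), np.float64(261.0))]
24 gap 55.4 x 8.8 y 1.0 scene px tips [(np.float64(470.1), np.float64(246.4)), (np.float64(498.7), np.float64(257.7))]
30 gap 53.3 x 11.4 y 1.0 scene px tips [(np.float64(471.7), np.float64(243.5)), (np.float64(499.3), np.float64(254.3))]
36 gap 51.2 x 14.1 y 1.0 scene px tips [(np.float64(473.3), np.float64(240.5)), (np.float64(500.0), np.float64(251.0))]
42 gap 49.1 x 16.7 y 1.0 scene px tips [(np.float64(475.0), np.float64(237.6)), (np.float64(500.6), np.float64(247.6))]
seen in scene (466,252),(501,264.5)
```

Both views put the tips near z≈23, so they are about 19 mm above the reported TCP. I'll go down gently, watching the force.

```bash
python3 -m handwheel '0 0 0.03 0 0 0 0.2;0 0 0.06 0 0 0 0.2;0 0 0.06 0 0 0 0.2'|egrep 'pos|contact|width'
python3 -m handwheel '0 0 0.02 0 0 0 0.2;0 0 0.03 0 0 0 0.2;0 0 0.03 0 0 0 0.2'|egrep 'pos|contact|width'
```

```text
tool_pos: [478.5, 236.1, -3.4]
contact_force: [0.0, -0.6, 0.1]
grip_width: 54.8
tool_pos: [478.7, 236.1, -6.2]
contact_force: [0.4, -0.0, -0.4]
grip_width: 55.3
```

```bash
python3 -m handwheel '0 0 0.02 0 0 0 0.2;0 0 0.03 0 0 0 0.2;0 0 0.03 0 0 0 0.2'|egrep 'pos|contact|width'
python3 -m handwheel '0 0 0.01 0 0 0 0.2;0 0 0.02 0 0 0 0.2;0 0 0.02 0 0 0 0.2'|egrep 'pos|contact|width'
python3 -m handwheel '0 0 0.01 0 0 0 0.2;0 0 0.02 0 0 0 0.2;0 0 0.02 0 0 0 0.2'|egrep 'pos|contact|width'
```

```text
tool_pos: [478.7, 236.2, -9.1]
contact_force: [-0.3, -0.1, 0.6]
grip_width: 55.1
tool_pos: [478.8, 236.2, -11.0]
contact_force: [0.3, -0.6, -0.1]
grip_width: 55.2
tool_pos: [478.8, 236.2, -13.0]
contact_force: [-0.1, -0.5, 0.0]
grip_width: 55.2
```

```bash
python3 -m handwheel '-0.01 0.008 0 0 0 0 0.2;-0.01 0.008 0 0 0 0 0;-0.01 0.008 0 0 0 0 -0.3;-0.01 0.008 0 0 0 0 -0.6;-0.01 0.008 0 0 0 0 -0.6;-0.01 0.008 0 0 0 0 -0.6;-0.01 0.008 0 0 0 0 -0.6'
python3 - <<'E'
from h import *
go((480,236.5,-13))
for n in("wrist","scene"):
    p=viewer.capture(n); print(loc(p,"sprocket",(480,236)))
E
```

```text
time: 8.43
tool_pos: [480.1, 236.5, -12.8]
tcp_rot: [3.141, 0.0, 2.741]
contact_force: [-0.0, -0.3, -0.0]
grip_width: 38.4
finger_force: 30.0
t 8.4333 tcp [480.1 236.5 -12.8] rot [3.1415e+00 1.0000e-04 2.7408e+00] F [-0.  -0.3 -0. ] w 38.4
rows: [ 0.0012 -0.0009  0.0016]
(array([367.1, 232.2]), 'area ratio', 0.429, 'px', array([209. ,  67.4]))
(array([480.9, 235.8]), 'area ratio', 0.893, 'px', array([479.5, 263.7]))
```

```bash
python3 -m handwheel '0 0 -0.05 0 0 0 -0.6; 0 0 -0.2 0 0 0 -0.6; 0 0 -0.5 0 0 0 -0.6; 0 0 -0.8 0 0 0 -0.6; 0 0 -1 0 0 0 -0.6; 0 0 -1 0 0 0 -0.6'|egrep 'width|finger'
python3 -m handwheel '-0.1 -0.1 -0.1 0 0 0 -0.6;-0.3 -0.33 -0.1 0 0 0 -0.6; -0.52 -0.56 -0.1 0 0 0 -0.6; -0.72 -0.78 -0.1 0 0 0 -0.6'|egrep 'width|finger'
python3 -m handwheel '-0.23 -0.25 0 0 0 0 -0.6;-0.47 -0.52 0 0 0 0 -0.6; -0.72 -0.78 0 0 0 0 -0.6'|egrep 'width|finger'
python3 -m handwheel '-0.23 -0.25 0 0 0 0 -0.6;-0.47 -0.52 0 0 0 0 -0.6; -0.67 -0.73 0 0 0 0 -0.6; -0.72 -0.78 0 0 0 0 -0.6; -0.72 -0.78 0 0 0 0 -0.6; -0.72 -0.78 0 0 0 0 -0.6'|egrep 'width|finger|pos'
python3 - <<'E'
from h import *
p=viewer.capture("wrist"); np.save("axw.npy",p,allow_pickle=True); save(p,"w7.png")
go((587,-62,98))
for t,z in(("axle_tip",71),("axle_shoulder",38),("axle",38)):
    for r in viewer.recognise(t,p)[:2]: print(t,round(r["score"],2),np.round(r["centre"],1),ray(p,r["centre"],z).round(1))
print(loc(p,"axle",(532,-39),discs=[(0,1)]))
E
```

```text
grip_width: 39.1
finger_force: 30.0
grip_width: 39.2
finger_force: 30.0
grip_width: 38.8
finger_force: 30.0
tool_pos: [586.8, -62.7, 96.1]
grip_width: 38.7
finger_force: 30.0
t 10.2667 tcp [586.8 -61.9  96.3] rot [ 3.1413e+00 -2.2000e-03  2.7413e+00] F [-0.   0.1 -2.2] w 39.0
rows: [-0.0026  0.0002 -0.0167]
axle_tip 0.62 [320.2 154.6] [525.5 -36.   71. ]
axle_shoulder 0.67 [318.6 149.7] [523.7 -36.4  38. ]
axle 0.68 [316.  152.8] [524.9 -38.9  38. ]
(array([524.9, -37.4]), 'area ratio', 3659.02, 'px', array([318.3, 149.5]))
```

Run:
```python
from h import *
p=np.load("axw.npy",allow_pickle=True).item()
g=cv2.GaussianBlur(cv2.cvtColor(p["frame"],cv2.COLOR_RGB2GRAY),(0,0),1.0).astype(np.float32)
gx,gy=cv2.Sobel(g,5,1,0)/8,cv2.Sobel(g,5,0,1)/8; t=np.linspace(0,2*np.pi,120)
def sc(x,y,C):
    r=[]
    for z,R in C:
        a=proj(p,np.c_[x+R*np.cos(t),y+R*np.sin(t),0*t+z]).astype(np.float32); n=a-a.mean(0); n/=np.linalg.norm(n,axis=1)[:,None]
        s=lambda G:cv2.remap(G,a[None,:,0],a[None,:,1],1)[0]
        r.append(np.minimum(abs(s(gx)*n[:,0]+s(gy)*n[:,1]),15).mean())
    return sum(r)
best={}
for nm,C in dict(boss=[(38,24)],chamf=[(68,7.25)],tip=[(71,4.25)],tip5=[(71,5.5)],boss_sh=[(38,24),(68,7.25)]).items():
    L=[(sc(x,y,C),x,y) for x in np.arange(516,536,.5) for y in np.arange(-46,-28,.5)]; L.sort(reverse=True); print(nm,[(round(float(a),2),float(x),float(y)) for a,x,y in L[:4]]); best[nm]=L[0]
x,y=best["boss"][1:]
im=cv2.resize(p["frame"][80:220,240:400,::-1],None,fx=5,fy=5,interpolation=2)[:600]; im0=im.copy()
for z,R in((38,24),(68,7.25),(71,4.25)):
    for u,v in proj(p,np.c_[x+R*np.cos(t),y+R*np.sin(t),0*t+z]): cv2.circle(im,(int((u-240+.5)*5),int((v-80+.5)*5)),1,(0,0,255),-1)
cv2.imwrite("pics/w8.png",im)
```

```text
boss [(10.66, 533.0, -40.0), (10.52, 533.5, -40.0), (10.3, 533.0, -39.5), (10.05, 532.5, -39.5)]
chamf [(11.39, 531.5, -38.5), (11.09, 531.5, -39.0), (10.77, 531.0, -39.0), (10.71, 533.5, -40.0)]
tip [(9.16, 533.5, -40.0), (8.96, 533.5, -39.5), (8.46, 533.0, -40.0), (8.45, 531.5, -42.5)]
tip5 [(11.76, 532.0, -39.5), (11.71, 532.0, -39.0), (11.45, 532.5, -39.0), (11.34, 532.0, -40.0)]
boss_sh [(21.22, 533.5, -40.0), (20.52, 533.0, -40.0), (19.89, 533.5, -39.5), (19.71, 534.0, -40.0)]
```

View pics/w8.png

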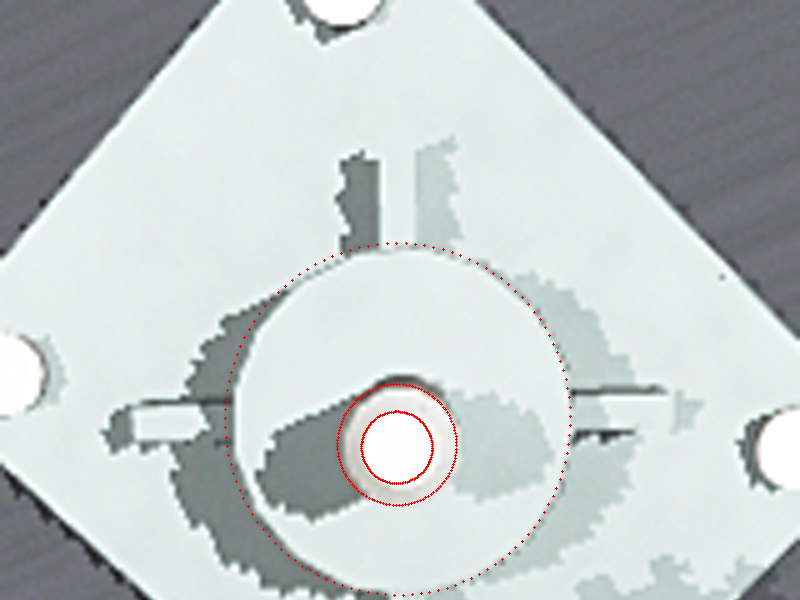

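The overlay fits the boss, shaft and tip at (533.3, -40.0), with the tip at image pixel (319,169). The top view crop agrees. I'll move over the axle.

```bash
python3 -m handwheel '0.25 0 0 0 0 0 -0.6;0.5 -0.005 0 0 0 0 -0.6;0.578 -0.007 0.1 0 0 0 -0.6;0.578 -0.007 0.3 0 0 0 -0.6;0.578 -0.007 0.3 0 0 0 -0.6;0.578 -0.007 0.3 0 0 0 -0.6'|egrep 'width|finger|pos'
python3 - <<'E'
from h import *
go((533.3,-40,62))
E
```

```text
tool_pos: [533.7, -40.6, 66.9]
grip_width: 39.0
finger_force: 30.0
t 10.9667 tcp [533.7 -40.6  66.9] rot [-3.1414e+00 -1.5000e-03  2.7417e+00] F [ 0.5  0.2 -0.5] w 39.0
rows: [0.0059 0.0036 0.0493]
```

```bash
python3 -m handwheel '0.004 0.003 0.03 0 0 0 -0.6;0.004 0.003 0.06 0 0 0 -0.6;0.004 0.003 0.06 0 0 0 -0.6;0.004 0.003 0.06 0 0 0 -0.6'|egrep 'pos|force'
python3 -m handwheel '0 0 0.02 0 0 0 -0.6;0 0 0.04 0 0 0 -0.6;0 0 0.04 0 0 0 -0.6'|egrep 'pos|force'
python3 -m handwheel '0 0 0.02 0 0 0 -0.6;0 0 0.03 0 0 0 -0.6;0 0 0.03 0 0 0 -0.6'|egrep 'pos|force'
```

```text
tool_pos: [534.2, -40.9, 61.3]
contact_force: [-0.5, -0.6, -1.5]
finger_force: 30.0
tool_pos: [533.8, -40.9, 56.8]
contact_force: [-0.6, -0.4, -2.4]
finger_force: 30.0
tool_pos: [533.8, -40.8, 53.8]
contact_force: [-0.2, -0.6, -1.2]
finger_force: 30.0
```

```bash
python3 -m handwheel '0.005 0.003 0.03 0 0 0 -0.6;0.005 0.003 0.06 0 0 0 -0.6;0.005 0.003 0.09 0 0 0 -0.6;0.005 0.003 0.09 0 0 0 -0.6'|egrep 'pos|force'
python3 -m handwheel '0 0 0.03 0 0 0 -0.6;0 0 0.06 0 0 0 -0.6;0 0 0.09 0 0 0 -0.6;0 0 0.13 0 0 0 -0.6;0 0 0.14 0 0 0 -0.6;0 0 0.14 0 0 0 -0.6'|egrep 'pos|force'
```

```text
tool_pos: [533.1, -40.2, 44.3]
contact_force: [0.3, -0.4, -1.7]
finger_force: 30.0
tool_pos: [533.3, -40.3, 30.6]
contact_force: [-0.2, 0.3, -1.2]
finger_force: 30.0
```

```bash
python3 -m handwheel '0 0 0.02 0 0 0 -0.6;0 0 0.04 0 0 0 -0.6;0 0 0.04 0 0 0 -0.6'|egrep 'pos|force'
python3 -m handwheel '0 0 0.01 0 0 0 -0.6;0 0 0.015 0 0 0 -0.6;0 0 0.015 0 0 0 -0.6'|egrep 'pos|force'
```

```text
tool_pos: [533.4, -40.3, 26.8]
contact_force: [0.9, -0.0, -1.8]
finger_force: 30.0
tool_pos: [533.6, -40.4, 25.5]
contact_force: [-0.5, 0.6, -1.8]
finger_force: 30.0
```

```bash
python3 -m handwheel '0 0 0.003 0 0 0 -0.1;0 0 0.003 0 0 0 0.1;0 0 0.003 0 0 0 0.2;0 0 0.003 0 0 0 0.2;0 0 0.003 0 0 0 0.2;0 0 -0.1 0 0 0 0.2;0 0 -0.4 0 0 0 0.2;0 0 -0.8 0 0 0 0.2'|egrep 'pos|force|width'
python3 -m handwheel '-0.25 0 -0.1 0 0 0 0.2;-0.5 0 -0.1 0 0 0 0.2;-0.5 0 -0.1 0 0 0 0.2;-0.5 0 -0.1 0 0 0 0.2'|egrep 'pos|force|width'
python3 - <<'E'
from h import *
p=viewer.capture("wrist"); print(loc(p,"sprocket",(533,-40),z0=38))
print(loc(p,"sprocket",(533,-40),z0=48))
q=viewer.capture("scene"); print(loc(q,"sprocket",(533,-40),z0=38)); print(loc(q,"cap",(567,-219)))
go((566.8,-219,114))
E
```

```text
tool_pos: [531.5, -40.0, 104.7]
contact_force: [0.4, -0.2, -0.1]
grip_width: 54.9
finger_force: 0.0
tool_pos: [580.0, -60.2, 116.1]
contact_force: [-0.2, -0.9, -0.1]
grip_width: 54.9
finger_force: 0.0
(array([534.1, -39.5]), 'area ratio', 0.975, 'px', array([320.9, 170. ]))
(array([533.2, -39.2]), 'area ratio', 0.9, 'px', array([320.9, 170. ]))
(array([533.7, -41.2]), 'area ratio', 0.869, 'px', array([328.2, 259. ]))
(array([ 565.6, -219.5]), 'area ratio', 0.911, 'px', array([227.8, 274.2]))
t 14.4333 tcp [578.9 -59.5 115.5] rot [-3.1416e+00 -1.0000e-03  2.7411e+00] F [-0.2 -0.1 -0.2] w 55.1
rows: [-0.5101 -1.5162  0.0145]
```

The sprocket is seated: it measures (534.1, -39.5) at z=38, with an area ratio of 0.975. Next is the cap.

```bash
python3 -m handwheel '-0.2 -0.25 0 0 0 0 0.2;-0.4 -0.5 0 0 0 0 0.2;-0.54 -0.76 0 0 0 0 0.2;-0.54 -0.76 0 0 0 0 0.2'|egrep 'pos|width'
python3 -m handwheel '-0.2 -0.25 0 0 0 0 0.2;-0.4 -0.5 0 0 0 0 0.2;-0.54 -0.76 0.1 0 0 0 0.2;-0.54 -0.76 0.2 0 0 0 0.2;-0.54 -0.76 0.2 0 0 0 0.2;-0.54 -0.76 0.2 0 0 0 0.2'|egrep 'pos|width'
cat >> h.py <<'E'
def fit(p,C,x0,y0,h=8,st=.5):
    g=cv2.GaussianBlur(cv2.cvtColor(p["frame"],cv2.COLOR_RGB2GRAY),(0,0),1.0).astype(np.float32)
    gx,gy=cv2.Sobel(g,5,1,0)/8,cv2.Sobel(g,5,0,1)/8; t=np.linspace(0,2*np.pi,120); L=[]
    for x in np.arange(x0-h,x0+h,st):
        for y in np.arange(y0-h,y0+h,st):
            r=0
            for z,R in C:
                a=proj(p,np.c_[x+R*np.cos(t),y+R*np.sin(t),0*t+z]).astype(np.float32); n=a-a.mean(0); n/=np.linalg.norm(n,axis=1)[:,None]
                s=lambda G:cv2.remap(G,a[None,:,0],a[None,:,1],1)[0]
                r+=np.minimum(abs(s(gx)*n[:,0]+s(gy)*n[:,1]),15).mean()
            L.append((round(float(r),2),float(x),float(y)))
    return sorted(L,reverse=True)[:3]
E
python3 - <<'E'
from h import *
p=viewer.capture("wrist"); l=loc(p,"cap",(567,-219)); print(l)
for C in([(28,15)],[(0,20)],[(4,20)],[(28,15),(4,20)]): print(C,fit(p,C,567,-219))
for r in viewer.cut_out("cap",p): print(r["score"],np.round(r["centre"]),p["frame"][r["pixels"]].mean(0).round())
go((567,-219,0))
E
```

```text
tool_pos: [599.9, -155.9, 115.4]
grip_width: 55.2
tool_pos: [618.9, -240.8, 94.6]
grip_width: 55.5
(array([ 566.7, -218.5]), 'area ratio', 0.949, 'px', array([319.5, 162.5]))
[(28, 15)] [(11.06, 568.0, -218.0), (10.84, 568.0, -218.5), (10.71, 567.5, -217.5)]
[(0, 20)] [(15.0, 567.5, -218.0), (15.0, 567.5, -218.5), (15.0, 567.0, -217.5)]
[(4, 20)] [(15.0, 566.5, -218.0), (15.0, 566.5, -218.5), (15.0, 566.0, -218.0)]
[(28, 15), (4, 20)] [(24.86, 566.5, -217.5), (24.74, 567.0, -217.5), (24.51, 567.5, -218.0)]
0.95 [318. 163.] [248. 248. 247.]
0.59 [297.  50.] [202.  98. 226.]
t 15.4167 tcp [ 620.1 -240.6   96.4] rot [3.1413e+00 7.0000e-04 2.7423e+00] F [-0.4  0.3  1. ] w 55.1
rows: [ 0.5735 -0.0072  0.9641]
```

```bash
python3 -m handwheel '0.3 0 0 0 0 0 0.2;0.574 0 0 0 0 0 0.2;0.574 0 0.3 0 0 0 0.2;0.574 0 0.6 0 0 0 0.2;0.574 0 0.8 0 0 0 0.2;0.574 0 0.8 0 0 0 0.2'|egrep 'pos|width'
python3 - <<'E'
from h import *
go((567.3,-218.2,-10))
p=viewer.capture("wrist"); l=loc(p,"cap",(567,-219)); print(l)
for C in([(28,15)],[(4,20)],[(28,15),(4,20)]): print(C,fit(p,C,567,-219))
E
```

```text
tool_pos: [564.6, -217.2, 12.4]
grip_width: 55.0
t 15.9167 tcp [ 564.6 -217.2   12.4] rot [ 3.1408 -0.0066  2.7421] F [-1.   0.5 -0.1] w 55.0
rows: [-0.0285  0.0013  0.2238]
(array([ 566.5, -218.6]), 'area ratio', 0.929, 'px', array([318.4, 277.3]))
[(28, 15)] [(10.74, 566.5, -218.5), (10.45, 565.0, -218.0), (10.38, 566.5, -219.0)]
[(4, 20)] [(11.15, 566.5, -218.5), (11.12, 566.5, -219.0), (11.04, 567.0, -219.0)]
[(28, 15), (4, 20)] [(21.89, 566.5, -218.5), (21.49, 566.5, -219.0), (20.75, 566.0, -218.5)]
```

```bash
python3 -m handwheel '0 0 0.05 0 0 0 0.2;0 0 0.1 0 0 0 0.2;0 0 0.15 0 0 0 0.2;0 0 0.18 0 0 0 0.2;0 0 0.18 0 0 0 0.2'|egrep 'pos|contact'
python3 - <<'E'
from h import *
go((566.8,-218.5,-10))
E
```

```text
tool_pos: [566.6, -219.4, -2.9]
contact_force: [-0.8, -1.3, -0.1]
t 16.4333 tcp [ 566.6 -219.4   -2.9] rot [ 3.1414e+00 -9.0000e-04  2.7408e+00] F [-0.8 -1.3 -0.1] w 55.3
rows: [0.0016 0.0091 0.0705]
```

```bash
python3 -m handwheel '0.002 0.009 0.03 0 0 0 0.2;0.002 0.009 0.07 0 0 0 0.2;0.002 0.009 0.07 0 0 0 0.1;0.002 0.009 0.07 0 0 0 -0.2;0.002 0.009 0.07 0 0 0 -0.5;0.002 0.009 0.07 0 0 0 -0.7;0.002 0.009 0.07 0 0 0 -0.7;0.002 0.009 0.07 0 0 0 -0.7'
python3 - <<'E'
from h import *
go((566.8,-218.5,-10))
E
```

```text
time: 17.1
tool_pos: [567.2, -218.7, -9.3]
tcp_rot: [3.142, 0.0, 2.741]
contact_force: [0.9, -0.8, -0.1]
grip_width: 28.6
finger_force: 30.0
t 17.1 tcp [ 567.2 -218.7   -9.3] rot [3.1415e+00 3.0000e-04 2.7408e+00] F [ 0.9 -0.8 -0.1] w 28.6
rows: [0.0049 0.0004 0.0075]
```

```bash
python3 -m handwheel '0 0 -0.05 0 0 0 -0.7; 0 0 -0.2 0 0 0 -0.7; 0 0 -0.5 0 0 0 -0.7; 0 0 -0.8 0 0 0 -0.7; 0 0 -1 0 0 0 -0.7; 0 0 -1 0 0 0 -0.7'|egrep 'width|finger'
python3 -m handwheel '0.1 0.15 0 0 0 0 -0.7;0.3 0.45 0 0 0 0 -0.7; 0.5 0.756 0 0 0 0 -0.7; 0.5 0.756 0 0 0 0 -0.7'|egrep 'width|finger'
python3 -m handwheel '0.2 0.3 0 0 0 0 -0.7;0.4 0.6 0 0 0 0 -0.7; 0.5 0.756 0 0 0 0 -0.7; 0.5 0.756 0 0 0 0 -0.7; 0.5 0.756 0 0 0 0 -0.7; 0.5 0.756 0 0 0 0 -0.7'|egrep 'width|finger'
python3 - <<'E'
from h import *
go((533.8,-40.4,64))
p=viewer.capture("scene"); print(loc(p,"sprocket",(533,-40),z0=38))
E
```

```text
grip_width: 28.9
finger_force: 30.0
grip_width: 28.7
finger_force: 30.0
grip_width: 28.4
finger_force: 30.0
t 18.4333 tcp [534.2 -41.   90.4] rot [-3.1414e+00  2.0000e-04  2.7410e+00] F [-0.2 -0.9 -0.7] w 28.4
rows: [0.0064 0.004  0.2644]
(array([534.5, -41.5]), 'area ratio', 0.815, 'px', array([328. , 259.3]))
```

```bash
python3 -m handwheel '0.006 0.004 0.05 0 0 0 -0.7;0.006 0.004 0.1 0 0 0 -0.7;0.006 0.004 0.15 0 0 0 -0.7;0.006 0.004 0.18 0 0 0 -0.7;0.006 0.004 0.18 0 0 0 -0.7;0.006 0.004 0.18 0 0 0 -0.7'|egrep 'pos|contact'
python3 -m handwheel '0 0 0.02 0 0 0 -0.7;0 0 0.05 0 0 0 -0.7;0 0 0.07 0 0 0 -0.7;0 0 0.07 0 0 0 -0.7'|egrep 'pos|contact'
```

```text
tool_pos: [533.5, -39.9, 72.3]
contact_force: [0.3, 0.2, 0.1]
tool_pos: [533.4, -39.7, 65.2]
contact_force: [-0.3, -0.4, -1.4]
```

```bash
python3 -m handwheel '-0.005 -0.004 0.01 0 0 0 -0.7;-0.005 -0.004 0.03 0 0 0 -0.7;-0.005 -0.004 0.03 0 0 0 -0.7'|egrep 'pos|contact'
python3 -m handwheel '0 0 0.01 0 0 0 -0.7;0 0 0.02 0 0 0 -0.7;0 0 0.02 0 0 0 -0.7'|egrep 'pos|contact'
python3 -m handwheel '0 0 0.01 0 0 0 -0.7;0 0 0.02 0 0 0 -0.7;0 0 0.02 0 0 0 -0.7'|egrep 'pos|contact'
```

```text
tool_pos: [533.8, -40.4, 62.3]
contact_force: [0.3, -0.1, 0.0]
tool_pos: [533.8, -40.4, 60.4]
contact_force: [-0.6, -1.2, -0.7]
tool_pos: [533.8, -40.4, 58.4]
contact_force: [-0.8, -0.3, -0.2]
```

Underside is now about 68, around the chamfer. I'll continue in 1 mm steps.

```bash
python3 -m handwheel '0 0 0.01 0 0 0 -0.7;0 0 0.01 0 0 0 -0.7'|egrep 'pos|contact'
python3 -m handwheel '0 0 0.01 0 0 0 -0.7;0 0 0.01 0 0 0 -0.7'|egrep 'pos|contact'
python3 -m handwheel '0 0 0.01 0 0 0 -0.7;0 0 0.01 0 0 0 -0.7'|egrep 'pos|contact'
python3 -m handwheel '0 0 0.01 0 0 0 -0.7;0 0 0.01 0 0 0 -0.7'|egrep 'pos|contact'
```

```text
tool_pos: [533.9, -40.4, 57.4]
contact_force: [0.1, 0.3, -1.2]
tool_pos: [533.9, -40.4, 56.5]
contact_force: [1.1, 1.1, -1.0]
tool_pos: [534.0, -40.4, 55.7]
contact_force: [-0.7, 0.1, 1.4]
tool_pos: [534.2, -40.5, 54.9]
contact_force: [-0.6, -0.2, 3.5]
```

```bash
for i in 1; do
python3 -m handwheel '0 0 0.01 0 0 0 -0.7;0 0 0.01 0 0 0 -0.7'|egrep 'pos|contact'
python3 -m handwheel '0 0 0.01 0 0 0 -0.7;0 0 0.01 0 0 0 -0.7'|egrep 'pos|contact'
python3 -m handwheel '0 0 0.01 0 0 0 -0.7;0 0 0.01 0 0 0 -0.7'|egrep 'pos|contact'
done
```

```text
tool_pos: [534.5, -40.6, 54.3]
contact_force: [-0.6, -0.4, 6.0]
tool_pos: [534.8, -40.7, 53.7]
contact_force: [-0.6, -0.3, 7.3]
tool_pos: [534.5, -40.6, 52.3]
contact_force: [-0.3, 0.1, 2.3]
```

```bash
python3 -m handwheel '0 0 0.01 0 0 0 -0.7;0 0 0.01 0 0 0 -0.7'|egrep 'pos|contact'
python3 -m handwheel '0 0 0.01 0 0 0 -0.7;0 0 0.01 0 0 0 -0.7'|egrep 'pos|contact'
python3 -m handwheel '0 0 0.01 0 0 0 -0.7;0 0 0.01 0 0 0 -0.7'|egrep 'pos|contact'
python3 -m handwheel '0 0 0.01 0 0 0 -0.7;0 0 0.01 0 0 0 -0.7'
```

```text
tool_pos: [534.4, -40.5, 51.1]
contact_force: [-0.5, -0.3, 3.9]
tool_pos: [534.3, -40.5, 50.0]
contact_force: [0.0, 0.1, 3.4]
tool_pos: [534.3, -40.5, 49.0]
contact_force: [-0.6, -1.0, 3.8]
time: 21.95
tool_pos: [534.3, -40.5, 48.0]
tcp_rot: [3.141, 0.001, 2.741]
contact_force: [0.5, -1.0, 4.4]
grip_width: 28.9
finger_force: 30.0
```

```bash
python3 -m handwheel '0 0 0.01 0 0 0 -0.7;0 0 0.01 0 0 0 -0.7'|egrep 'pos|contact'
python3 -m handwheel '0 0 0.005 0 0 0 -0.7;0 0 0.005 0 0 0 -0.7'|egrep 'pos|contact'
python3 -m handwheel '0 0 0.005 0 0 0 -0.7;0 0 0.005 0 0 0 -0.7'|egrep 'pos|contact'
```

```text
tool_pos: [534.2, -40.5, 46.9]
contact_force: [-0.6, -0.7, 4.6]
tool_pos: [534.1, -40.4, 46.7]
contact_force: [-2.6, 0.5, 9.9]
tool_pos: [534.1, -40.4, 46.7]
contact_force: [-3.7, 0.1, 12.5]
```

Run:
```python
from h import *
p=viewer.capture("scene"); print([ (round(r["score"],2),np.round(r["centre"],1)) for r in viewer.recognise("cap_top",p)], proj(p,[[533.4,-40.2,84],[533.4,-40.2,94]]))
```

```text
[(0.89, array([246.1, 244. ])), (0.57, array([327.7, 242.3]))] [[328.9107649  241.44348211]
 [328.93985039 237.40012371]]
```

Bottomed at 46.7, as predicted, and the force is climbing. I'll bring it to about 22 N.

```bash
python3 -m handwheel '0 0 0.005 0 0 0 -0.7;0 0 0.01 0 0 0 -0.7;0 0 0.01 0 0 0 -0.7'|egrep 'pos|contact'
python3 -m handwheel '0 0 0.005 0 0 0 -0.7;0 0 0.005 0 0 0 -0.7'|egrep 'pos|contact'
```

```text
tool_pos: [534.1, -40.4, 46.6]
contact_force: [-6.7, 0.7, 20.5]
tool_pos: [534.1, -40.4, 46.5]
contact_force: [-7.8, 1.4, 24.4]
```

```bash
python3 -m handwheel '0 0 0 0 0 0 -0.7;0 0 0 0 0 0 -0.7;0 0 0 0 0 0 -0.7'|egrep 'pos|contact'
python3 -m handwheel '0 0 -0.015 0 0 0 -0.7;0 0 -0.025 0 0 0 -0.7;0 0 -0.03 0 0 0 -0.5;0 0 -0.03 0 0 0 -0.2;0 0 -0.03 0 0 0 0;0 0 -0.03 0 0 0 0;0 0 -0.03 0 0 0 0'|egrep 'pos|contact|width'
python3 -m handwheel '0 0 -0.1 0 0 0 0;0 0 -0.3 0 0 0 0;0 0 -0.6 0 0 0 0;0 0 -0.8 0 0 0 0;-0.3 0 -0.8 0 0 0 0;-0.55 0 -0.8 0 0 0 0;-0.55 0 -0.8 0 0 0 0;-0.55 0 -0.8 0 0 0 0'|egrep 'time|pos|contact|width'
python3 - <<'E'
from h import *
p=viewer.capture("wrist"); print(loc(p,"cap",(533.4,-40),z0=56)); print(fit(p,[(84,15),(60,20)],533.4,-40)); print(loc(p,"sprocket",(533.4,-40),z0=38,discs=[(0,46),(5,46)]))
q=viewer.capture("scene"); print(loc(q,"cap",(533.4,-40),z0=56))
print([(round(r["score"],2),ray(p,r["centre"],84).round(1)) for r in viewer.recognise("cap_top",p)])
E
```

```text
tool_pos: [534.1, -40.4, 46.5]
contact_force: [-7.6, 0.8, 25.2]
tool_pos: [533.8, -40.3, 46.8]
contact_force: [0.2, 1.2, -0.1]
grip_width: 45.1
time: 24.47
tool_pos: [584.9, -62.2, 127.3]
contact_force: [-1.2, -0.3, 0.3]
grip_width: 45.9
(array([533.6, -39.4]), 'area ratio', 0.945, 'px', array([320.7, 165.6]))
[(14.01, 533.4, -39.0), (13.55, 534.9, -39.5), (13.32, 532.9, -39.0)]
(array([534.1, -39.6]), 'area ratio', 0.967, 'px', array([320.6, 161.9]))
(array([538.1, -39.5]), 'area ratio', 0.682, 'px', array([329. , 250.6]))
[(0.66, array([532.5, -40.1,  84. ])), (0.59, array([ 493. , -158.5,   84. ])), (0.29, array([496.9, -32.4,  84. ]))]
```

```bash
python3 -c "
from plant import bot
print(bot.close_job())"
```

```text
the job is handed in; nothing more can be done
None
```

The largest sprocket is seated on the shoulder, and the steel cap is pressed home against its hub with about 25 N total push; both are released and the job is handed in at about 25 s, though the hand-in gave no verdict.

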